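# Turn a well plate over against the angled stop

### The job

The white well plate lies on the bench with its wells facing down. Without picking it up, push it along the bench against the angled stop until it tips up and leans on the stop's sloping face, then push its raised edge back from behind so that it falls over and lies flat on the bench in front of the stop, wells up. Leave the tip box, the jar and the beaker where they stand.

Things in the scene. Friction and masses are not known exactly. Their poses are not given: they have to be found in the camera images.
- plate: White plastic well plate: loose flat slab 84 (x) by 110 (y) by 12 mm thick (z), about 0.11 kg. One face plain, the other with 4 x 6 dark round wells. Origin at the centre of the wells face; z points to the plain face: up at the start (wells down), down once turned over. Its +x edge faces the stop's foot, gap about 25 to 75 mm, its 110 mm edges within 0.3 rad of the foot line.
- plate_mid (a point): Centre of the well plate, half-way through its thickness (6 mm above the bench while it lies flat); axes as the plate's.
- plate_edge_a (a point): Middle of the plate's side face at its +x edge (one of the 110 mm edges, the one nearer the stop at the start), half-way through the thickness.
- plate_edge_b (a point): Middle of the plate's side face at its -x edge (the other 110 mm edge), half-way through the thickness.
- stop: Aluminium stop, 200 mm wide (y), fixed. Origin on the bench, middle of the sloping face's foot line; x level, into the stop, away from plate and roughly from robot; y along the foot line. Face rises from the foot at 58 degrees, leaning to +x. Slippery to the plate (friction 0.18; bench 1.0): pushed low at its trailing edge the plate rides up till that edge is at the foot, then stays leaning.
- tip_box: Bystander: yellow pipette-tip box with clear cap, 115 x 66 x 57 mm high, loose, beside the stop on its +y side; origin at the centre of its underside.
- reagent_jar: Bystander: closed jar, 56 mm across, 85 mm high, loose, beside the stop on its -y side; origin at the centre of its underside.
- beaker: Bystander: glass beaker, 64 mm across, 75 mm high, loose, beside the stop on its -y side; origin at the centre of its underside.
- stop_top (a point): Middle of the stop's straight top edge, 45 mm above the bench and 28 mm behind the foot line. Behind it: the 8 mm thick sheet, an upright 38 mm high, and a 5 mm high flange ending 82 mm behind the foot line. A plate leaning on the slope has its raised 110 mm edge free above this, about 71 mm up and 45 mm behind the foot line.
Things that resemble listed ones, but are neither listed nor needed, are in the scene too. What is meant by the stop is not turquoise, and is the larger of those in its own colour. There is more than one size of the plate; the one meant has the size given above.

How it is judged:
By the outcome, as a careful person would: the job done as asked, in the order asked, and still so for the second after the job is handed in, with the robot touching nothing.
It also fails if it takes over 58 s, if anything falls off the work surface, if the arm or the gripper's body presses on something with over 40 N, if the wrist force passes 120 N, or if a joint passes its speed limit or range.

### The arm

A 7-joint arm with a two-finger parallel gripper is mounted at the origin on the work surface. World frame = base frame: x ahead of the robot, y to its left, z up, the work surface at z = 0. Lengths are in m, angles in rad, forces in N, time in s.
With the tool pointing down it reaches from about 0.425 to 0.925 m from the base axis. Payload 6.8 kg.
Tool frame: the origin (TCP) lies midway between the tips of the shut fingers; the grasp point (between the pads) lies 19 mm behind it (grip_point_offset is the distance from the TCP to the grasp point, in m); y points along the fingers, x is the direction in which the jaws open and shut, and the axes are right-handed (so a half turn about y gives the same grasp; the last joint's range is limited). The gripper opens to 85 mm and grips with 20 to 120 N. Pads are 22 mm wide; open, the fingers measure 114 mm over their backs; the gripper's body (76 mm by 85 mm) begins 54 mm behind the grasp point. The pads swing forward as they close: fully open they stand 13 mm farther back than shut.
Start: joints at [1.139, 0.477, 0.022, 1.555, -0.011, 1.109, -0.083], TCP at [0.215, -0.64, 0.231] pointing down, gripper open.
Joint ranges: [-2.96, 2.96], [-0.34, 2.1], [-1.41, 1.46], [0.24, 2.44], [-1.37, 4.51], [0.17, 1.92], [-2.96, 2.96]. Speed limits (rad/s): [2.39, 2.39, 3.14, 3.14, 3.14, 3.14, 3.14].

### API

Orientations are given as a unit quaternion [w, x, y, z].
In Python, from station import get_obs, read_camera, hand_in, grip_point_offset gives the robot as it stands.
- The arm moves only by the tool play_rows, never from a script. Its argument "increments" is a list of rows, each a list of 2 entries, a list of its own where there are three numbers: the shift along the tool's x, y, z in m, then the turn, a rotation vector about the tool's x, y, z in degrees. In form: [[[tx, ty, tz], [ax, ay, az]], ...]. A call has 1 to 20 rows; each row shifts and turns the commanded pose from where the row before left it, along the tool's axes as they then stand; what a row does not reach is not made up. A row lasts 1/12 s, in which the tool goes at most 41.7 mm and 7.16 degrees, less where a joint would pass 70% of its speed; a pose out of reach is approached as far as the arm can. A call with a gripper value outside its range is refused whole. "gripper" is the finger opening in m, from 0 to 0.0854, set as the call begins (left out, the last holds). The fingers move at their own pace and stop on an object; "grip_force" is the grip in N (left out, the last holds). Time passes only in rows, so rows that do not move let the fingers close. It gives the time, the measured TCP pose, the force and the opening at its end, in the units of the state.
- get_obs(): the state, without advancing time (a new reading comes with each control period).
- read_camera(name): name is "scene" or "top" or "wrist"; returns a dict with "color" (400x640x3 uint8, red, green, blue), "range_z" (400x640 float32, m along the optical axis (not along the pixel's ray), 0 where there is no reading), "intrinsics" (3x3 intrinsics, pixels), "R" (3x3) and "t" (3): a world point X has camera coordinates R X + t; the wrist camera has in their place "hand_eye" (4x4, takes a point from camera to tool coordinates, whose origin is the TCP and whose axes are the tool frame's). Camera axes: x right, y down, z forward; pixel columns grow to the right and rows downward; lengths in m; the calibration is good to about 2 mm. A picture is of the moment at which its call begins: read the wrist's pose just before it.
- hand_in(): hands the job in, once; it reports no verdict.
The state is a dict: "t": time; "q": joint angles; "joint_vel": joint speeds; "joint_torque": joint torques, N m; "eef_pos": TCP position; "tool_rot": TCP orientation; "contact_force": force on the tool from outside, world axes, zero at the start; "torque": the same for the moment, N m; "gripper_width": opening from 0.0 (shut) to 1.0 (fully open).
Only numpy, scipy, OpenCV 4.12 (cv2) and the standard library are available. Lean on these libraries where they do the work, as an engineer would, in place of code of your own. Each camera call takes 0.05 s, during which the arm holds its last target. There are 200 camera calls.

## Working session

There is one attempt and no reset: what is moved stays moved. The work goes in short steps, Python scripts to look and compute and a tool call to move; the robot and the scene stay as the last step left them, time stands still between calls to the robot, and variables do not carry over. Pictures are saved under pics/ and viewed, about 8 in all and at most 12, crops included, and the job is handed in when it is done.

Besides the shell and the picture viewer there is one more tool, called after "Request:" by a JSON object that holds its "fn" and its "kwargs", one argument or row to a line. play_rows: Moves the arm, as the interface text tells. Its arguments: {"type":"object","properties":{"increments":{"type":"array","items":{"type":"array"}},"gripper":{"type":"number"},"grip_force":{"type":"number"}},"required":["increments"]}

```bash
mkdir -p pics; ls; python3 - <<'E'
from station import *
import cv2,pickle
o=get_obs();print(o)
print(grip_point_offset)
for n in("top","scene"):
    c=read_camera(n);pickle.dump(c,open(n+"0.pkl","wb"));cv2.imwrite(f"pics/{n}0.png",c["color"][:,:,::-1]);print(n,c["intrinsics"],c["R"],c["t"])
E
```

```text
pics
{'t': 0.0, 'q': array([ 1.13887969,  0.47779481,  0.0223528 ,  1.55647648, -0.01147143,
        1.10928421, -0.08308755]), 'joint_vel': array([ 1.10864111e-03, -1.36571346e-03,  9.30653726e-04, -1.10531729e-03,
       -6.14256062e-04, -4.94824114e-04,  9.11914306e-05]), 'joint_torque': array([-7.67459496e-04, -5.96458554e+01,  1.60737231e+00, -2.81199288e+01,
        1.24006224e-02,  9.45305976e-03, -7.22588027e-06]), 'eef_pos': array([ 0.21455483, -0.63936048,  0.23031895]), 'tool_rot': array([ 0.57439751, -0.57373974,  0.41340863, -0.41229057]), 'contact_force': array([ 0.65748857, -0.91767272,  0.16269017]), 'torque': array([ 0.01088589, -0.08928965,  0.01223093]), 'gripper_width': 0.9935985034746012}
0.0187
top [[483.15969949   0.         315.59416424]
 [  0.         483.15969949 196.94241783]
 [  0.           0.           1.        ]] [[ 0.02737501 -0.99962283 -0.00219038]
 [-0.9827052  -0.02651013 -0.18326945]
 [ 0.18314226  0.0071695  -0.98306028]] [0.06700367 0.58416899 1.07387195]
scene [[515.67073478   0.         317.72343027]
 [  0.         515.67073478 201.39936933]
 [  0.           0.           1.        ]] [[-0.43126504  0.9022221   0.00239645]
 [ 0.51914611  0.25032413 -0.81720569]
 [-0.73790093 -0.35118813 -0.57634114]] [ 0.20584646 -0.27765669  1.77159009]
```

View pics/top0.png

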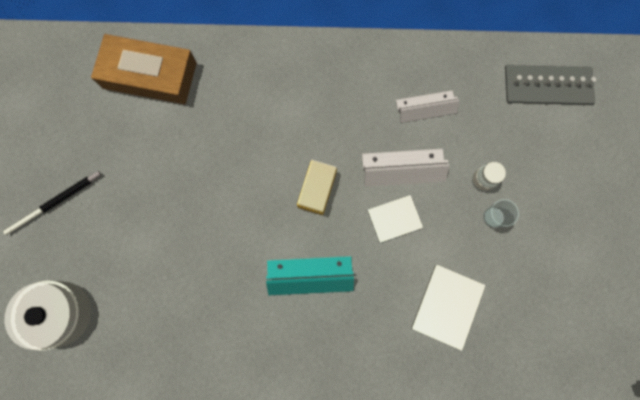

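View pics/scene0.png

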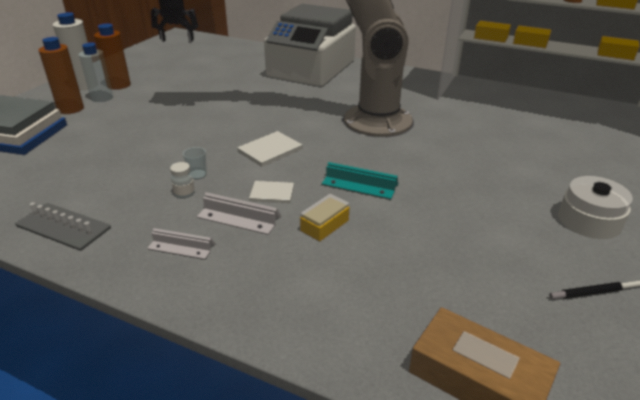

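The top view shows the small plate at (395,218) and the silver stop at (405,165), with its foot line near row 183. The tip box is at (317,187), the jar at (490,176) and the beaker at (502,214). The larger white slab at (449,307) and the small silver and turquoise stops are decoys.

```bash
cat > h.py <<'E'
import numpy as np,cv2
def ray(c,uv,z):
    K,R,t=c["intrinsics"],c["R"],c["t"]
    d=R.T@np.linalg.inv(K)@np.array([uv[0],uv[1],1.]);o=-R.T@t
    return o+d*(z-o[2])/d[2]
E
python3 - <<'E'
import pickle,numpy as np,cv2
from h import ray
c=pickle.load(open("top0.pkl","rb"));im=c["color"]
m=(im.min(2)>190).astype(np.uint8)
for q in cv2.findContours(m,0,2)[0]:
    if cv2.contourArea(q)>800:
        P=np.array([ray(c,p[0],.012)[:2] for p in q]);r=cv2.minAreaRect((P*1000).astype(np.float32))
        print(cv2.contourArea(q),r,cv2.boxPoints(r).round(1).tolist())
for n,uv,z in[("footL",(364,186),0),("footR",(448,180),0),("topL",(363,168),.045),("topR",(447,163),.045),("boxc",(318,185),.057),("jar",(494,174),.085),("beaker",(508,212),.075)]: print(n,ray(c,uv,z).round(4))
crop=im[130:260,280:540];cv2.imwrite("pics/crop0.png",cv2.resize(crop,None,fx=3,fy=3,interpolation=2)[:,:,::-1])
E
```

```text
3469.5 ((339.5498962402344, -232.78274536132812), (119.85039520263672, 158.1344451904297), 68.23682403564453) [[243.89999389648438, -259.1000061035156], [390.79998779296875, -317.79998779296875], [435.20001220703125, -206.39999389648438], [288.29998779296875, -147.8000030517578]]
1415.5 ((543.3861083984375, -108.36554718017578), (81.16532897949219, 107.46448516845703), 20.6654109954834) [[486.5, -72.4000015258789], [524.4000244140625, -173.0], [600.2999877929688, -144.3000030517578], [562.4000244140625, -43.79999923706055]]
footL [ 0.6228 -0.0349  0.    ]
footR [ 0.6434 -0.2416  0.    ]
topL [ 0.6569 -0.0279  0.045 ]
topR [ 0.6745 -0.2279  0.045 ]
boxc [0.6101 0.078  0.057 ]
jar [ 0.6407 -0.3239  0.085 ]
beaker [ 0.5552 -0.3559  0.075 ]
```

View pics/crop0.png

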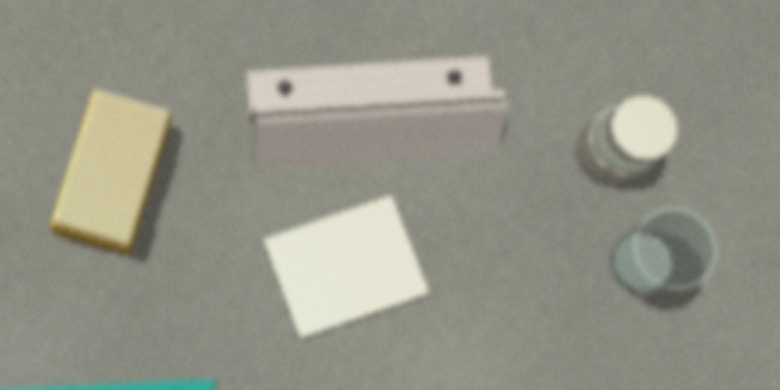

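```bash
cat >> h.py <<'E'
from scipy.spatial.transform import Rotation as Rn
YAW=.09; F=np.array([.635,-.132,0]); SX=np.array([np.cos(YAW),np.sin(YAW),0]); SY=np.array([-np.sin(YAW),np.cos(YAW),0]); Z=np.array([0,0,1.])
def goal(tilt,s):  # tool y down, tilted forward by tilt deg; tool x = s*SY
    t=np.radians(tilt); y=-np.cos(t)*Z+np.sin(t)*SX; x=s*SY
    return np.c_[x,y,np.cross(x,y)]
def cur(o):
    w,x,y,z=o["tool_rot"]; return Rn.from_quat([x,y,z,w]).as_matrix()
def S(x,y,z): return F+x*SX+y*SY+z*Z
def st(p): p=np.asarray(p)-F; return np.array([p@SX,p@SY,p@Z])
def rep(o): 
    R=cur(o); print("t",round(o["t"],2),"tcp_s(mm)",(st(o["eef_pos"])*1e3).round(1),"F_s",np.array([o["contact_force"]@v for v in(SX,SY,Z)]).round(1)); return R
E
python3 - <<'E'
from h import *; from station import *
o=get_obs();R=rep(o);print(R.round(3))
for s in(1,-1):
    G=goal(10,s); v=np.degrees(Rn.from_matrix(R.T@G).as_rotvec());print(s,v.round(1),"n",np.linalg.norm(v)/7)
    for T in((-.19,.03,.10),(-.19,.03,-.008)): print((G.T@(S(*T)-o["eef_pos"])).round(4), S(*T))
for p in((.4865,-.0724,0),(.5244,-.173,0),(.6003,-.1443,0),(.5624,-.0438,0)):print((st(p)*1e3).round(1))
E
```

```text
t 0.1 tcp_s(mm) [-464.3 -467.6  230.5] F_s [-0.7  0.1 -0.6]
[[ 0.318 -0.001  0.948]
 [-0.948  0.001  0.318]
 [-0.002 -1.    -0.   ]]
1 [  -1.8 -166.   -14.5] n 23.808963197009838
[ 0.4976  0.1761 -0.2475] [ 0.44307262 -0.11919834  0.1       ]
[ 0.4976  0.2825 -0.2287] [ 0.44307262 -0.11919834 -0.008     ]
-1 [10.  13.4 -1.3] n 2.387703793305989
[-0.4976  0.1761  0.2475] [ 0.44307262 -0.11919834  0.1       ]
[-0.4976  0.2825  0.2287] [ 0.44307262 -0.11919834 -0.008     ]
[-142.5   72.7    0. ]
[-113.8  -30.9    0. ]
[-35.7  -9.1   0. ]
[-64.4  94.4   0. ]
```

Request:
{"fn": "play_rows", "kwargs": {
  "increments": [
    [[0, 0, 0], [3.3, 4.5, -0.4]],
    [[0, 0, 0], [3.3, 4.5, -0.4]],
    [[0, 0, 0], [3.4, 4.4, -0.5]],
    [[-0.026, 0.005, 0.013], [0, 0, 0]],
    [[-0.026, 0.005, 0.013], [0, 0, 0]],
    [[-0.026, 0.005, 0.013], [0, 0, 0]],
    [[-0.026, 0.005, 0.013], [0, 0, 0]],
    [[-0.026, 0.005, 0.013], [0, 0, 0]],
    [[-0.026, 0.005, 0.013], [0, 0, 0]],
    [[-0.026, 0.005, 0.013], [0, 0, 0]],
    [[-0.026, 0.005, 0.013], [0, 0, 0]],
    [[-0.026, 0.005, 0.013], [0, 0, 0]],
    [[-0.026, 0.005, 0.013], [0, 0, 0]],
    [[-0.026, 0.005, 0.013], [0, 0, 0]],
    [[-0.026, 0.005, 0.013], [0, 0, 0]],
    [[-0.026, 0.005, 0.013], [0, 0, 0]],
    [[-0.026, 0.005, 0.013], [0, 0, 0]]
  ],
  "gripper": 0.0854
}}

```text
t: 1.52
eef_pos: [0.3731, -0.259, 0.1931]
tool_rot: [0.565, -0.475, 0.433, -0.518]
contact_force: [-0.2, -0.1, 0.5]
gripper_width: 0.999
```

```bash
cat > w.py <<'E'
import sys; from h import *; from station import *
tilt,x,y,z=map(float,sys.argv[1:5])
o=get_obs();R=rep(o);G=goal(tilt,-1);print("rot",np.degrees(Rn.from_matrix(R.T@G).as_rotvec()).round(2),"shift(in goal frame)",(G.T@(S(x,y,z)-o["eef_pos"])).round(4),"cur frame",(R.T@(S(x,y,z)-o["eef_pos"])).round(4),o["q"].round(2))
E
python3 w.py 10 -.18 .03 .1
```

```text
t 1.52 tcp_s(mm) [-272.2 -102.9  193.1] F_s [-0.2 -0.1  0.5]
rot [-0.04 -0.04  0.14] shift(in goal frame) [-0.1329  0.1077  0.0746] cur frame [-0.1333  0.1074  0.0745] [ 0.74  0.11 -0.21  2.18 -0.12  0.71 -0.86]
```

Request:
{"fn": "play_rows", "kwargs": {
  "increments": [
    [[-0.0133, 0.0107, 0.0075], [0, 0, 0]],
    [[-0.0133, 0.0107, 0.0075], [0, 0, 0]],
    [[-0.0133, 0.0107, 0.0075], [0, 0, 0]],
    [[-0.0133, 0.0107, 0.0075], [0, 0, 0]],
    [[-0.0133, 0.0107, 0.0075], [0, 0, 0]],
    [[-0.0133, 0.0107, 0.0075], [0, 0, 0]],
    [[-0.0133, 0.0107, 0.0075], [0, 0, 0]],
    [[-0.0133, 0.0107, 0.0075], [0, 0, 0]],
    [[-0.0133, 0.0107, 0.0075], [0, 0, 0]],
    [[-0.0133, 0.0107, 0.0075], [0, 0, 0]],
    [[0, 0.0197, -0.0035], [0, 0, 0]],
    [[0, 0.0197, -0.0035], [0, 0, 0]],
    [[0, 0.0197, -0.0035], [0, 0, 0]],
    [[0, 0.0098, -0.0017], [0, 0, 0]],
    [[0, 0, 0], [0, 0, 0]],
    [[0, 0, 0], [0, 0, 0]]
  ]
}}

```text
t: 2.85
eef_pos: [0.453, -0.1199, 0.0303]
tool_rot: [0.565, -0.475, 0.433, -0.517]
contact_force: [0.6, 0.1, 0.4]
gripper_width: 1.001
```

```bash
python3 w.py 10 -.18 .03 -.006; python3 - <<'E'
from station import *
import cv2
a=read_camera("top")["color"][130:290,250:550];b=read_camera("wrist")["color"]
cv2.imwrite("pics/t1.png",cv2.vconcat([cv2.resize(a,(500,267)),cv2.resize(b,(500,312))])[:,:,::-1])
E
```

```text
t 2.85 tcp_s(mm) [-180.2   28.4   30.3] F_s [0.6 0.  0.4]
rot [ 0.04 -0.02  0.11] shift(in goal frame) [-0.0016  0.0358 -0.0061] cur frame [-0.0017  0.0358 -0.0061] [ 0.32  0.42 -0.2   2.3   0.16  0.27 -1.48]
```

View pics/t1.png

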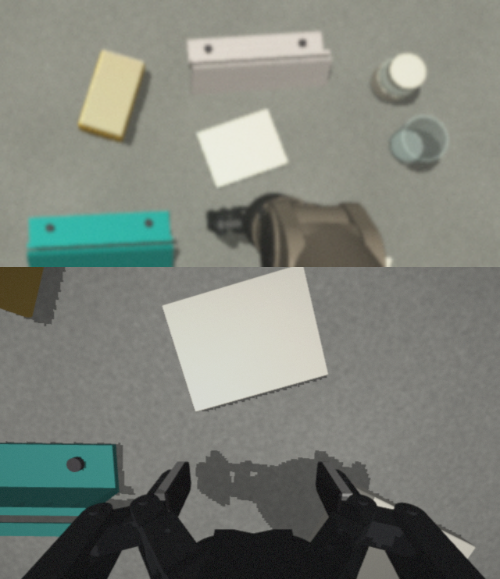

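```bash
python3 - <<'E'
import pickle; from h import *
c=pickle.load(open("top0.pkl","rb"))
h=cv2.cvtColor(c["color"],cv2.COLOR_RGB2HSV);m=cv2.inRange(h,(80,120,50),(100,255,255))
x,y,w,hh=cv2.boundingRect(m);print(x,y,w,hh)
for uv,z in(((x+w,y+2),0.005),((x+w,y+20),.045),((x+w,y+hh),0)):print((st(ray(c,uv,z))*1e3).round(0),ray(c,uv,z).round(3))
E
```

```text
267 257 87 38
[-180.  136.    5.] [ 0.444 -0.012  0.005]
[-223.  143.   45.] [ 0.4   -0.01   0.045]
[-264.  143.    0.] [ 0.359 -0.014  0.   ]
```

Request:
{"fn": "play_rows", "kwargs": {
  "increments": [
    [[0, 0.0128, -0.0023], [0, 0, 0]],
    [[0, 0.0128, -0.0023], [0, 0, 0]],
    [[0, 0.006, -0.001], [0, 0, 0]],
    [[0, 0.003, -0.0005], [0, 0, 0]],
    [[0, 0.002, -0.0004], [0, 0, 0]],
    [[0, 0.002, -0.0004], [0, 0, 0]],
    [[0, 0, 0], [0, 0, 0]],
    [[0, 0, 0], [0, 0, 0]]
  ]
}}

```text
t: 3.62
eef_pos: [0.4538, -0.1204, -0.0079]
tool_rot: [0.565, -0.474, 0.433, -0.518]
contact_force: [-0.5, -0.3, 0.2]
gripper_width: 1.001
```

Request:
{"fn": "play_rows", "kwargs": {
  "increments": [
    [[0, 0.0015, -0.0003], [0, 0, 0]],
    [[0, 0.0014, 0.0079], [0, 0, 0]],
    [[0, 0.0014, 0.0079], [0, 0, 0]],
    [[0, 0.0014, 0.0079], [0, 0, 0]],
    [[0, 0.0007, 0.0039], [0, 0, 0]],
    [[0, 0.0007, 0.0039], [0, 0, 0]],
    [[0, 0.0007, 0.0039], [0, 0, 0]],
    [[0, 0.0007, 0.0039], [0, 0, 0]],
    [[0, 0.0007, 0.0039], [0, 0, 0]],
    [[0, 0.0007, 0.0039], [0, 0, 0]],
    [[0, 0.0007, 0.0039], [0, 0, 0]],
    [[0, 0.0007, 0.0039], [0, 0, 0]],
    [[0, 0, 0], [0, 0, 0]]
  ]
}}

```text
t: 4.7
eef_pos: [0.5101, -0.1151, -0.0099]
tool_rot: [0.565, -0.474, 0.433, -0.518]
contact_force: [-0.3, 0.3, 0.3]
gripper_width: 0.999
```

```bash
cat > look.py <<'E'
import sys; from station import *; from h import *
o=get_obs();rep(o)
c=read_camera("top");im=c["color"]
m=(im.min(2)>190).astype(np.uint8); m[:,:350]=0;m[:140]=0;m[:,470:]=0
for q in cv2.findContours(m,0,2)[0]:
    if cv2.contourArea(q)>300:
        P=np.array([st(ray(c,p[0],.012))[:2] for p in q]);r=cv2.minAreaRect((P*1000).astype(np.float32));print(cv2.boxPoints(r).round(0).tolist(),r[2])
if len(sys.argv)>1:
    a=im[130:290,300:550];b=read_camera(sys.argv[2])["color"]
    if sys.argv[2]=="scene": b=b[120:320,100:420]
    cv2.imwrite(f"pics/{sys.argv[1]}.png",cv2.vconcat([cv2.resize(a,(500,320)),cv2.resize(b,(500,280))])[:,:,::-1])
E
python3 look.py
```

```text
t 4.7 tcp_s(mm) [-122.8   28.    -9.9] F_s [-0.2  0.3  0.3]
[[-394.0, -78.0], [-324.0, -113.0], [-277.0, -19.0], [-347.0, 16.0]] 63.265037536621094
[[-115.0, 80.0], [-113.0, -29.0], [-31.0, -28.0], [-33.0, 81.0]] 0.8574906587600708
[[43.0, 96.0], [44.0, -100.0], [75.0, -100.0], [75.0, 97.0]] 0.13609832525253296
```

Request:
{"fn": "play_rows", "kwargs": {
  "increments": [
    [[0.0015, 0.0007, 0.0039], [0, 0, 0]],
    [[0.0015, 0.0007, 0.0039], [0, 0, 0]],
    [[0.0015, 0.0007, 0.0039], [0, 0, 0]],
    [[0.0015, 0.0007, 0.0039], [0, 0, 0]],
    [[0.0015, 0.0007, 0.0039], [0, 0, 0]],
    [[0, 0.0007, 0.0039], [0, 0, 0]],
    [[0, 0.0007, 0.0039], [0, 0, 0]],
    [[0, 0.0007, 0.0039], [0, 0, 0]],
    [[0, 0.0007, 0.0039], [0, 0, 0]],
    [[0, 0.0007, 0.0039], [0, 0, 0]],
    [[0, 0, 0], [0, 0, 0]]
  ]
}}

```text
t: 5.67
eef_pos: [0.5501, -0.1189, -0.01]
tool_rot: [0.565, -0.474, 0.433, -0.518]
contact_force: [-0.4, -0.4, -0.7]
gripper_width: 0.997
```

```bash
python3 look.py t2 wrist
```

```text
t 5.67 tcp_s(mm) [-83.3  20.6 -10. ] F_s [-0.4 -0.4 -0.7]
[[-398.0, -85.0], [-297.0, -136.0], [-246.0, -35.0], [-347.0, 16.0]] 63.1335334777832
[[-75.0, 74.0], [-75.0, -38.0], [8.0, -38.0], [8.0, 74.0]] 0.041940297931432724
[[43.0, 96.0], [44.0, -100.0], [75.0, -100.0], [75.0, 97.0]] 0.05819036439061165
```

View pics/t2.png

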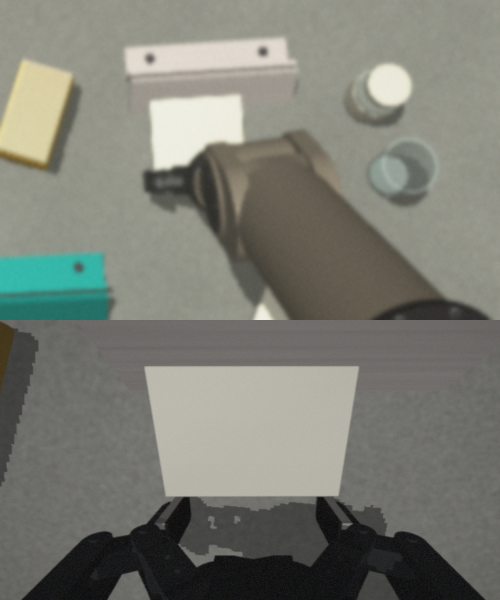

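The plate is square to the stop and its leading edge is starting up the slope. I'll keep pushing.

Request:
{"fn": "play_rows", "kwargs": {
  "increments": [
    [[0, 0.0007, 0.0039], [0, 0, 0]],
    [[0, 0.0007, 0.0039], [0, 0, 0]],
    [[0, 0.0007, 0.0039], [0, 0, 0]],
    [[0, 0.0007, 0.0039], [0, 0, 0]],
    [[0, 0.0007, 0.0039], [0, 0, 0]],
    [[0, 0.0007, 0.0039], [0, 0, 0]],
    [[0, 0.0007, 0.0039], [0, 0, 0]],
    [[0, 0.0007, 0.0039], [0, 0, 0]],
    [[0, 0.0007, 0.0039], [0, 0, 0]],
    [[0, 0.0007, 0.0039], [0, 0, 0]],
    [[0, 0.0007, 0.0039], [0, 0, 0]],
    [[0, 0, 0], [0, 0, 0]]
  ]
}}

```text
t: 6.77
eef_pos: [0.5937, -0.1151, -0.01]
tool_rot: [0.565, -0.474, 0.433, -0.518]
contact_force: [-0.2, 0.2, 0.2]
gripper_width: 1.0
```

```bash
python3 look.py t3 wrist
```

```text
t 6.77 tcp_s(mm) [-39.6  20.5 -10. ] F_s [-0.1  0.2  0.2]
[[-393.0, -75.0], [-273.0, -136.0], [-227.0, -45.0], [-347.0, 16.0]] 62.974578857421875
[[39.0, 97.0], [40.0, -102.0], [75.0, -102.0], [75.0, 97.0]] 0.07264717668294907
```

View pics/t3.png

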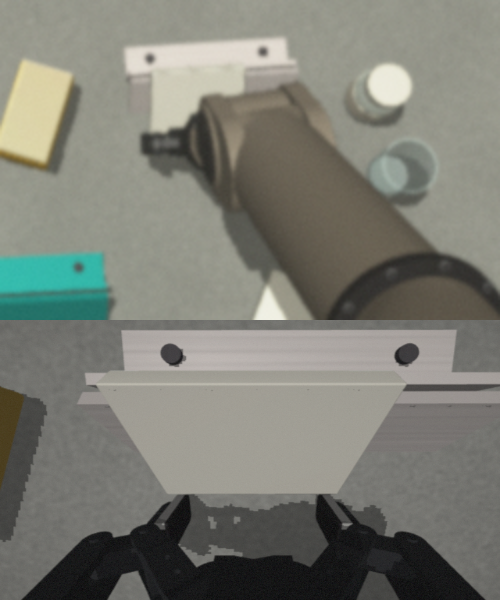

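Request:
{"fn": "play_rows", "kwargs": {
  "increments": [
    [[0, 0.0005, 0.003], [0, 0, 0]],
    [[0, 0.0005, 0.003], [0, 0, 0]],
    [[0, 0.0005, 0.003], [0, 0, 0]],
    [[0, 0.0004, 0.002], [0, 0, 0]],
    [[0, 0.0004, 0.002], [0, 0, 0]],
    [[0, 0, 0], [0, 0, 0]]
  ]
}}

```text
t: 7.37
eef_pos: [0.6062, -0.1141, -0.0102]
tool_rot: [0.565, -0.475, 0.433, -0.518]
contact_force: [-0.3, -0.2, 0.7]
gripper_width: 0.996
```

Request:
{"fn": "play_rows", "kwargs": {
  "increments": [
    [[0, 0.0003, 0.002], [0, 0, 0]],
    [[0, 0.0003, 0.002], [0, 0, 0]],
    [[0, 0, 0], [0, 0, 0]]
  ]
}}

```text
t: 7.62
eef_pos: [0.6102, -0.1138, -0.01]
tool_rot: [0.565, -0.475, 0.433, -0.518]
contact_force: [0.1, 0.4, 0.7]
gripper_width: 0.998
```

```bash
python3 - <<'E'
from station import *; from h import *
o=get_obs();R=rep(o);w=read_camera("wrist")
z=w["range_z"];K=w["intrinsics"];H=w["hand_eye"]
# profile of the plate along the middle column
for v in range(40,400,14):
    d=z[v,320]
    if d>0:
        p=H@np.r_[np.linalg.inv(K)@[320,v,1]*d,1];print(v,(st(R@p[:3]+o["eef_pos"])*1e3).round(1),w["color"][v,320])
cv2.imwrite("pics/w4.png",w["color"][:,:,::-1])
E
```

```text
t 7.62 tcp_s(mm) [-23.1  20.4 -10. ] F_s [0.1 0.4 0.7]
40 [88.6 23.4  0.6] [113 115 111]
54 [79.9 23.3  6.5] [189 183 179]
68 [73.4 23.3  7.2] [186 181 176]
82 [67.2 23.3  7. ] [184 178 174]
96 [60.9 23.4  6.5] [192 187 183]
110 [42.6 22.7 69.6] [177 175 165]
124 [38.3 22.7 74.7] [176 175 166]
138 [34.8 22.7 75.9] [179 177 166]
152 [31.5 22.7 73.2] [144 143 134]
166 [27.9 22.8 68.5] [142 140 132]
180 [23.7 22.8 61.6] [143 141 133]
194 [18.8 22.9 55.7] [142 140 132]
208 [12.9 23.  47. ] [140 139 131]
222 [ 5.7 23.1 37.2] [142 139 131]
236 [-3.7 23.3 23.4] [143 140 133]
250 [-17.4  23.6   0.8] [119 119 113]
264 [-25.   23.6   1.4] [126 126 120]
278 [-33.1  23.6   0.9] [76 77 73]
292 [-41.2  23.6   0.8] [74 73 73]
306 [-49.6  23.7   0.4] [72 72 70]
320 [-57.1  23.7   1.7] [77 77 76]
334 [-66.8  23.7  -0.4] [72 71 70]
348 [-24.6  22.9  70.5] [24 23 24]
362 [-26.2  22.8  74.1] [22 27 27]
376 [-26.7  22.8  78.7] [10 10 13]
390 [-27.7  22.7  82.2] [19 18 23]
```

Request:
{"fn": "play_rows", "kwargs": {
  "increments": [
    [[0, 0.0003, 0.0015], [0, 0, 0]],
    [[0, 0, 0], [0, 0, 0]]
  ]
}}

```text
t: 7.83
eef_pos: [0.6114, -0.1137, -0.0101]
tool_rot: [0.565, -0.475, 0.433, -0.518]
contact_force: [-0.8, -0.4, 0.1]
gripper_width: 1.001
```

Request:
{"fn": "play_rows", "kwargs": {
  "increments": [
    [[0, 0.0003, 0.0015], [0, 0, 0]],
    [[0, 0, 0], [0, 0, 0]]
  ]
}}

```text
t: 8.0
eef_pos: [0.6129, -0.1136, -0.0101]
tool_rot: [0.565, -0.475, 0.433, -0.518]
contact_force: [-1.9, -0.5, 0.3]
gripper_width: 1.002
```

Request:
{"fn": "play_rows", "kwargs": {
  "increments": [
    [[0, 0.0002, 0.001], [0, 0, 0]],
    [[0, 0, 0], [0, 0, 0]]
  ]
}}

```text
t: 8.17
eef_pos: [0.6135, -0.1135, -0.0103]
tool_rot: [0.565, -0.475, 0.433, -0.518]
contact_force: [-2.0, -1.1, 1.5]
gripper_width: 1.002
```

```bash
cat > prof.py <<'E'
from station import *; from h import *
o=get_obs();R=rep(o);w=read_camera("wrist")
z=w["range_z"];K=w["intrinsics"];H=w["hand_eye"]
P=[]
for v in range(60,300):
    d=z[v,320]
    if d>0:
        p=H@np.r_[np.linalg.inv(K)@[320,v,1]*d,1];P.append(st(R@p[:3]+o["eef_pos"])*1e3)
P=np.array(P);q=P[(P[:,2]>15)&(P[:,2]<65)];a=np.polyfit(q[:,2],q[:,0],1);print(len(q),"angle",np.degrees(np.arctan2(1,a[0])),"x at z6.4",np.polyval(a,6.4),"top",P[P[:,2].argmax()])
E
python3 prof.py
```

```text
t 8.17 tcp_s(mm) [-19.7  20.3 -10.3] F_s [-2.1 -0.9  1.5]
55 angle 57.94346562294794 x at z6.4 -12.076926956429126 top [33.10677782 22.61164203 78.6960006 ]
```

The plate now leans flush at 58° with its trailing edge at the foot. I'll retreat, lift and go over to the back of the stop.

Request:
{"fn": "play_rows", "kwargs": {
  "increments": [
    [[0, -0.0009, -0.0049], [0, 0, 0]],
    [[0, -0.0009, -0.0049], [0, 0, 0]],
    [[0, -0.0018, -0.0098], [0, 0, 0]],
    [[0, -0.0018, -0.0098], [0, 0, 0]],
    [[0, -0.0018, -0.0098], [0, 0, 0]],
    [[0, -0.0148, 0.0026], [0, 0, 0]],
    [[0, -0.0148, 0.0026], [0, 0, 0]],
    [[0, -0.0148, 0.0026], [0, 0, 0]],
    [[0, -0.0148, 0.0026], [0, 0, 0]],
    [[0, -0.0148, 0.0026], [0, 0, 0]],
    [[0, -0.0148, 0.0026], [0, 0, 0]],
    [[0, -0.0148, 0.0026], [0, 0, 0]],
    [[0, -0.0148, 0.0026], [0, 0, 0]],
    [[0, -0.0148, 0.0026], [0, 0, 0]],
    [[0, 0, 0], [-5, 0, 0]],
    [[0, 0, 0], [-5, 0, 0]],
    [[0, 0, 0], [0, 0, 0]]
  ]
}}

```text
t: 9.63
eef_pos: [0.5757, -0.1162, 0.1261]
tool_rot: [-0.522, 0.522, -0.476, 0.478]
contact_force: [0.5, 0.8, 0.3]
gripper_width: 0.997
```

```bash
python3 w.py 0 .09 .02 .12; python3 look.py t5 scene
```

```text
t 9.63 tcp_s(mm) [-57.6  21.1 126.1] F_s [0.6 0.8 0.3]
rot [-0.06 -0.01  0.14] shift(in goal frame) [0.0011 0.0061 0.1476] cur frame [0.001  0.0063 0.1476] [ 0.35  0.48 -0.34  1.85  0.21  0.85 -1.57]
t 9.63 tcp_s(mm) [-57.6  21.1 126.1] F_s [0.6 0.8 0.3]
[[-401.0, -91.0], [-259.0, -163.0], [-205.0, -56.0], [-347.0, 16.0]] 63.1340446472168
[[43.0, 97.0], [45.0, -16.0], [76.0, -16.0], [74.0, 97.0]] 0.9208021759986877
```

View pics/t5.png

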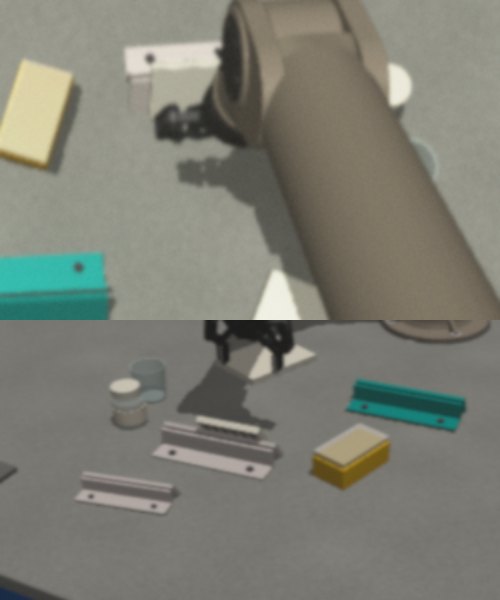

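Request:
{"fn": "play_rows", "kwargs": {
  "increments": [
    [[0, 0, 0.015], [0, 0, 0]],
    [[0, 0, 0.015], [0, 0, 0]],
    [[0, 0, 0.015], [0, 0, 0]],
    [[0, 0, 0.015], [0, 0, 0]],
    [[0, 0, 0.015], [0, 0, 0]],
    [[0, 0, 0.015], [0, 0, 0]],
    [[0, 0, 0.015], [0, 0, 0]],
    [[0, 0, 0.015], [0, 0, 0]],
    [[0, 0, 0.015], [0, 0, 0]],
    [[0, 0, 0.013], [0, 0, 0]],
    [[0, 0.015, 0], [0, 0, 0]],
    [[0, 0.015, 0], [0, 0, 0]],
    [[0, 0.015, 0], [0, 0, 0]],
    [[0, 0.015, 0], [0, 0, 0]],
    [[0, 0.015, 0], [0, 0, 0]],
    [[0, 0.006, 0], [0, 0, 0]],
    [[0, 0, 0], [0, 0, 0]]
  ]
}}

```text
t: 11.15
eef_pos: [0.7193, -0.1037, 0.0415]
tool_rot: [-0.521, 0.523, -0.478, 0.477]
contact_force: [0.1, 0.1, -0.8]
gripper_width: 1.004
```

```bash
python3 w.py 0 .09 .02 .045; python3 look.py t6 scene
```

```text
t 11.15 tcp_s(mm) [86.5 20.6 41.5] F_s [ 0.1  0.1 -0.8]
rot [ 0.19 -0.05  0.09] shift(in goal frame) [ 0.0006 -0.0035  0.0035] cur frame [ 0.0006 -0.0035  0.0035] [ 0.24  0.77 -0.29  1.52  0.26  0.89 -1.62]
t 11.15 tcp_s(mm) [86.5 20.6 41.5] F_s [ 0.1  0.1 -0.8]
[[-368.0, -25.0], [-219.0, -88.0], [-201.0, -45.0], [-350.0, 17.0]] 67.266357421875
```

View pics/t6.png

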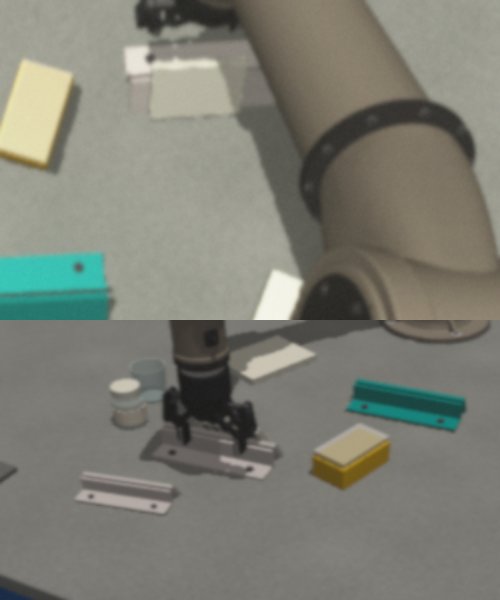

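Request:
{"fn": "play_rows", "kwargs": {
  "increments": [
    [[0, -0.004, -0.004], [0, 0, 0]],
    [[0, 0, -0.008], [0, 0, 0]],
    [[0, 0, -0.008], [0, 0, 0]],
    [[0, 0, -0.004], [0, 0, 0]],
    [[0, 0, -0.004], [0, 0, 0]],
    [[0, 0, -0.004], [0, 0, 0]],
    [[0, 0, -0.004], [0, 0, 0]],
    [[0, 0, -0.004], [0, 0, 0]],
    [[0, 0, -0.004], [0, 0, 0]],
    [[0, 0, -0.004], [0, 0, 0]],
    [[0, 0, -0.004], [0, 0, 0]],
    [[0, 0, -0.004], [0, 0, 0]],
    [[0, 0, -0.004], [0, 0, 0]],
    [[0, 0, 0], [0, 0, 0]]
  ]
}}

```text
t: 12.42
eef_pos: [0.6605, -0.1093, 0.0482]
tool_rot: [-0.521, 0.522, -0.477, 0.478]
contact_force: [-0.9, -0.1, -0.0]
gripper_width: 0.999
```

```bash
python3 w.py 0 -.015 .02 .045; python3 look.py t7 scene
```

```text
t 12.42 tcp_s(mm) [27.4 20.3 48.2] F_s [-0.9 -0.1 -0. ]
rot [ 0.01 -0.07  0.14] shift(in goal frame) [ 0.0003  0.0032 -0.0424] cur frame [ 0.0003  0.0032 -0.0424] [ 0.28  0.69 -0.3   1.68  0.26  0.81 -1.62]
t 12.42 tcp_s(mm) [27.4 20.3 48.2] F_s [-0.9 -0.1 -0. ]
[[-389.0, -65.0], [-246.0, -138.0], [-204.0, -56.0], [-347.0, 17.0]] 63.1578369140625
```

View pics/t7.png

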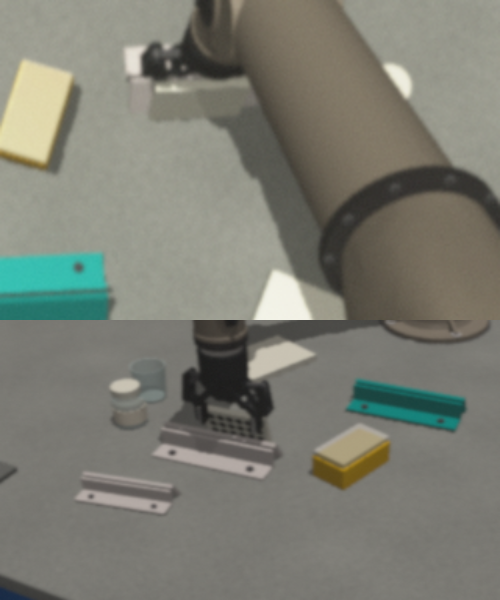

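The plate is tipping upright as intended, with its wells showing to the scene camera. I'll continue past the balance point.

Request:
{"fn": "play_rows", "kwargs": {
  "increments": [
    [[0, 0, -0.004], [0, 0, 0]],
    [[0, 0, -0.004], [0, 0, 0]],
    [[0, 0, -0.004], [0, 0, 0]],
    [[0, 0, -0.004], [0, 0, 0]],
    [[0, 0, -0.004], [0, 0, 0]],
    [[0, 0, -0.004], [0, 0, 0]],
    [[0, 0, -0.004], [0, 0, 0]],
    [[0, 0, -0.004], [0, 0, 0]],
    [[0, 0, -0.004], [0, 0, 0]],
    [[0, 0, -0.003], [0, 0, 0]],
    [[0, 0, 0], [0, 0, 0]],
    [[0, 0, 0], [0, 0, 0]],
    [[0, 0, 0], [0, 0, 0]]
  ]
}}

```text
t: 13.6
eef_pos: [0.6229, -0.1125, 0.0484]
tool_rot: [-0.522, 0.522, -0.476, 0.478]
contact_force: [0.1, -0.6, 0.3]
gripper_width: 1.002
```

```bash
python3 look.py t8 scene
```

```text
t 13.6 tcp_s(mm) [-10.3  20.5  48.4] F_s [ 0.  -0.6  0.3]
[[-396.0, -80.0], [-254.0, -152.0], [-205.0, -56.0], [-347.0, 17.0]] 63.08824920654297
[[43.0, 97.0], [43.0, 13.0], [75.0, 13.0], [75.0, 97.0]] 0.05812181904911995
```

View pics/t8.png

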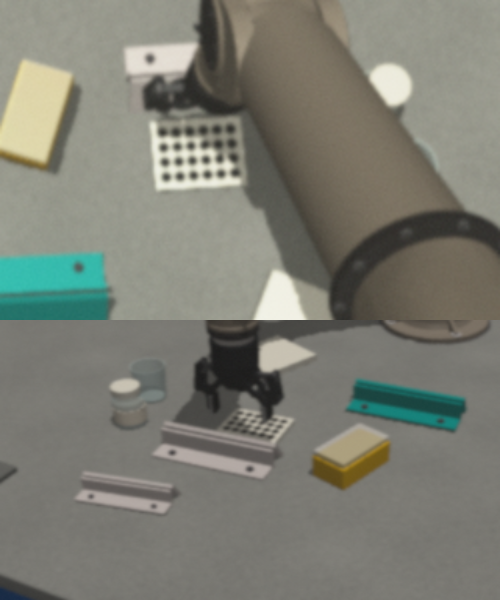

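The plate has fallen over and lies flat with its wells up. I'll lift clear and run a final check.

Request:
{"fn": "play_rows", "kwargs": {
  "increments": [
    [[0, -0.015, 0], [0, 0, 0]],
    [[0, -0.015, 0], [0, 0, 0]],
    [[0, -0.015, 0], [0, 0, 0]],
    [[0, -0.015, 0], [0, 0, 0]],
    [[0, -0.015, 0], [0, 0, 0]],
    [[0, -0.015, 0], [0, 0, 0]],
    [[0, -0.015, 0], [0, 0, 0]],
    [[0, -0.015, 0], [0, 0, 0]],
    [[0, 0, 0], [0, 0, 0]],
    [[0, 0, 0], [0, 0, 0]],
    [[0, 0, 0], [0, 0, 0]],
    [[0, 0, 0], [0, 0, 0]]
  ]
}}

```text
t: 14.7
eef_pos: [0.6219, -0.1122, 0.1671]
tool_rot: [-0.521, 0.522, -0.477, 0.478]
contact_force: [0.2, -0.3, -0.1]
gripper_width: 1.001
```

```bash
python3 - <<'E'
from station import *; from h import *; import pickle
o=get_obs();R=rep(o);print(o["joint_vel"].round(3))
w=read_camera("wrist");z=w["range_z"];K=w["intrinsics"];H=w["hand_eye"]
v,u=np.mgrid[0:400:2,0:640:2];d=z[v,u];ok=d>0
p=np.c_[u[ok],v[ok],np.ones(ok.sum())]@np.linalg.inv(K).T*d[ok][:,None]
X=(p@H[:3,:3].T+H[:3,3])@R.T+o["eef_pos"];s=(X-F)@np.c_[SX,SY,Z]*1e3
col=w["color"][v,u][ok].min(1)
k=(col>125)&(s[:,2]<25)&(s[:,2]>6)&(s[:,0]<-5)&(s[:,0]>-130)&(abs(s[:,1]-20)<80)
print(k.sum(),s[k].min(0).round(),s[k].max(0).round(),np.median(s[k],0).round(1))
# change at bystanders vs. start
a=pickle.load(open("scene0.pkl","rb"))["color"].astype(int);b=read_camera("scene")["color"].astype(int)
D=abs(a-b).max(2)
for n,(x0,x1,y0,y1) in dict(box=(296,355,193,240),jar_beaker=(165,212,145,198)).items(): print(n,(D[y0:y1,x0:x1]>40).mean().round(3))
cv2.imwrite("pics/f.png",b[100:300,120:440].astype(np.uint8)[:,:,::-1].repeat(2,0).repeat(2,1))
E
```

```text
t 14.7 tcp_s(mm) [-11.3  20.9 167.1] F_s [ 0.2 -0.3 -0.1]
[-0.001  0.002 -0.    -0.001 -0.001  0.     0.   ]
986 [-99. -32.  11.] [-15.  78.  15.] [-57.2  26.   12.9]
box 0.0
jar_beaker 0.02
```

View pics/f.png

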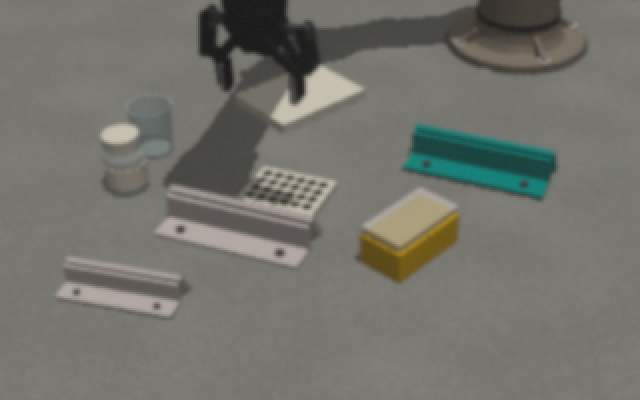

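The plate is flat, its top about 12 mm above the bench, wells up, and 15 to 99 mm in front of the foot line. The bystanders haven't moved and the gripper is well clear.

```bash
python3 -c "
from station import *
print(hand_in())"
```

```text
the job is handed in; nothing more can be done
None
```

The plate lies flat in front of the stop with its wells up, and I handed the job in at about 15 s of the 58 s allowed.

- **What I did:** I squared the plate up with both open fingers and pushed it along the bench. It rode up until it leaned flush on the slope, measured at 57.9°. I then went over the stop and pushed the raised edge back from behind until the plate fell over.
- **Plate:** The depth reading puts its top face 11–15 mm above the bench, where 12 mm means flat. It spans about 15–99 mm in front of the foot line.
- **Bystanders:** The scene picture shows no change at the tip box. About 2% of pixels changed at the jar and beaker, which I put down to the arm's shadow nearby; neither looks moved.
- **Robot:** The gripper is clear, with its TCP 167 mm up, and the arm is at rest. The highest contact force in the readings I took was about 3 N, though these came only at the end of each move.
- **Disagreement:** My estimate of the foot line seems to be 2 mm off, judging by where the plate's lower edge stopped. It made no difference to the result.

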